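# Sort the bottles, stoppers and marker into their holders

### The arm

A 6-joint arm with a two-finger parallel gripper is mounted at the origin on a cart in front of the work surface, level with it; the furniture and walls round the work are solid. World frame = base frame: x ahead of the robot, y to its left, z up, the work surface at z = 0. Lengths are in m, angles in degrees, forces in N, time in s.
With the tool pointing down it reaches from about 0.325 to 0.775 m from the base axis. Payload 5.5 kg.
Tool frame: the origin (TCP) lies at the centre of the arm's flange, where the gripper is bolted on; the fingertips stand 182 mm ahead of it and the grasp point (between the pads) lies 163 mm ahead of it; z points along the fingers, y is the direction in which the jaws open and shut (so a half turn about z gives the same grasp; the last joint's range is limited). The gripper opens to 88 mm and grips with 3 to 60 N. Pads are 20 mm wide; open, the fingers measure 115 mm over their backs; the gripper's body (75 mm by 178 mm) begins 61 mm behind the grasp point.
Start: joints at [65.392, 5.22, 70.514, -0, 104.267, -3.249], TCP at [0.219, 0.559, 0.405] pointing down, gripper open.
Joint ranges: [-164.24, 164.24], [-49.07, 125.15], [9.68, 141.18], [-86.29, 266.29], [3.28, 154.24], [-151.56, 151.56]. Speed limits (degrees/s): [147.25, 147.25, 172.46, 180, 180, 180].

### API

Orientations are given as [roll, pitch, yaw] about the fixed x, y, z axes, in that order (R = Rz(yaw) Ry(pitch) Rx(roll)).
In Python, from station import r gives the robot as it stands. The module is installed in compiled form; this text tells all that it offers. Calls block until the motion is done:
- r.reach(position, orientation): joint-space move of the TCP to a pose.
- r.servo_line(position, rotation=None, speed=0.15): straight line of the TCP; rotation=None keeps the orientation; speed is the mean speed in m/s.
- r.move_joints(angles): joint-space move.
- r.let_go() and r.grab(squeeze=None): open the fingers fully, or close them until they stop; squeeze is the grip in N (None keeps the last).
- r.wait(seconds).
- r.inverse_kinematics(position, orientation): joint angles nearest the present ones, or None.
- r.sense(): the state.
- r.snapshot(name): name is "scene" or "top"; returns a dict with "frame" (480x640x3 uint8, red, green, blue), "fx", "fy", "cx", "cy" (pixels), "R" (3x3) and "t" (3): a world point X has camera coordinates R X + t. Camera axes: x right, y down, z forward; pixel columns grow to the right and rows downward; lengths in m; the calibration is good to about 2 mm. A picture is of the moment at which its call begins. There is no depth.
A pose or a line that the arm cannot do raises r.IKError and nothing moves.
- r.hand_in(): hands the job in, once; it reports no verdict.
The state is a dict: "clock": time; "joints": joint angles; "joint_vel": joint speeds; "joint_torque": joint torques, N m; "tcp_pos": TCP position; "orientation": TCP orientation; "contact_force": force on the tool from outside, world axes, zero at the start; "torque": the same for the moment, N m; "opening": finger opening in m.
Only numpy, scipy, OpenCV 4.12 (cv2) and the standard library are available. Lean on these libraries where they do the work, as an engineer would, in place of code of your own. Each camera call takes 0.05 s, during which the arm holds its last target. There are 200 camera calls.

### The job

Tidy the desk: stand the white bottle with the blue cap in the large well of the grey bottle stand and the amber dropper bottle in its small well, lay one glass stopper in each bay of the steel stopper tray, and lay the marker flat in the black pen tray. Do not tip a bottle over on the way, and leave the glass dish and the timer where they are.

Things in the scene. Friction and masses are not known exactly. Their poses are not given: they have to be found in the camera images.
- reagent_center (a point): Small white plastic bottle with a blue screw cap, standing upright: round body 43 mm in diameter up to 85 mm, cap 25 mm in diameter above it, 95 mm tall in all, about 110 g. This point is on its axis half-way up, 47.5 mm above its underside; z points up along the bottle. Loose.
- dropper_center (a point): Small amber dropper bottle with a black rubber bulb, standing upright: round body 33 mm in diameter up to 60 mm, then a 19 mm collar and a 13 mm bulb, 88 mm tall in all, about 60 g. This point is on its axis 44 mm above its underside (still on the wide body); z points up along the bottle. Loose.
- stopper_a_center (a point): Clear ground-glass stopper lying on its side, 49 mm long (along its y), 24 mm wide (x), 23 mm high (z up), 14 g. This point is at its centre, 11.5 mm above its underside. One of two of the same kind. Loose.
- stopper_b_center (a point): The other clear ground-glass stopper, same shape and size: 49 mm along its y, 24 mm along x, 23 mm high; this point is at its centre, 11.5 mm above its underside. Loose.
- marker_center (a point): Marker pen, white barrel with a red cap, lying flat: 132 mm long (along its y), 14 mm wide (x) and 14 mm high, 11 g. This point is at its centre, 7 mm above its underside. Loose.
- bottle_stand: Bottle stand, a grey plastic block fixed on the desk, 84 mm (its x) by 168 mm (its y) and 22 mm high, with two round wells 18 mm deep (well floor 4 mm above the desk). The large well, 63 mm in diameter, has its centre at y = -38 mm; the small well, 53 mm in diameter, at y = +46 mm; both at x = 0. Origin: centre of the underside, on the desk; z up.
- stopper_tray: Stopper tray, a shallow open steel tray fixed on the desk, 104 mm (its x) by 160 mm (its y) and 16 mm high, with walls and floor 4 mm thick and dark rubber liners. A 4 mm wall across the middle (at y = 0, full height) parts it into two equal bays, each 96 mm by 74 mm inside, with centres at y = +39 mm and y = -39 mm. Origin: centre of the underside, on the desk; z up.
- pen_tray: Pen tray, an undivided black plastic trough fixed on the desk, 78 mm (its x) by 172 mm (its y) and 14 mm high, walls and floor 4 mm thick (inside 70 mm by 164 mm). Origin: centre of the underside, on the desk; z up.
- petri: Round clear glass dish, 60 mm in diameter and 14 mm high, loose on the desk. Not part of the job: leave it where it is. Origin: centre of the underside.
- timer: Grey bench timer with three buttons, 58 x 64 x 20 mm, loose on the desk. Not part of the job: leave it where it is. Origin: centre of the underside.
Mind the look-alikes: they are no part of the job. What is shaped like the part that bears reagent_center but green is not meant.

How it is judged (in metres and radians):
At the end, for the whole second after the job is handed in: White bottle upright (7 degrees) on the floor of the large well, dropper bottle likewise in the small one, within 13 mm of the well centres in x and y; one stopper flat in each bay; marker flat on the pen tray floor, within 18 mm of its middle lengthwise, 30 mm across. All released, at rest (x of reagent_center in the frame of bottle_stand between -0.013 and 0.013 m and y of reagent_center in the frame of bottle_stand between -0.051 and -0.025 m and z of reagent_center in the frame of bottle_stand between 0.0455 and 0.0575 m and angle between each of reagent_center, dropper_center's own z axis and vertical below 0.12 rad and x of dropper_center in the frame of bottle_stand between -0.013 and 0.013 m and y of dropper_center in the frame of bottle_stand between 0.033 and 0.059 m and z of dropper_center in the frame of bottle_stand between 0.042 and 0.054 m and ((x of stopper_a_center in the frame of stopper_tray between -0.04 and 0.04 m and y of stopper_a_center in the frame of stopper_tray between 0.012 and 0.068 m and z of stopper_a_center in the frame of stopper_tray between 0.01 and 0.021 m and x of stopper_b_center in the frame of stopper_tray between -0.04 and 0.04 m and y of stopper_b_center in the frame of stopper_tray between -0.068 and -0.012 m and z of stopper_b_center in the frame of stopper_tray between 0.01 and 0.021 m) or (x of stopper_a_center in the frame of stopper_tray between -0.04 and 0.04 m and y of stopper_a_center in the frame of stopper_tray between -0.068 and -0.012 m and z of stopper_a_center in the frame of stopper_tray between 0.01 and 0.021 m and x of stopper_b_center in the frame of stopper_tray between -0.04 and 0.04 m and y of stopper_b_center in the frame of stopper_tray between 0.012 and 0.068 m and z of stopper_b_center in the frame of stopper_tray between 0.01 and 0.021 m)) and x of marker_center in the frame of pen_tray between -0.03 and 0.03 m and y of marker_center in the frame of pen_tray between -0.018 and 0.018 m and z of marker_center in the frame of pen_tray between 0.007 and 0.016 m); the robot touches nothing.
It fails at once if a bottle is tipped over (more than 45 degrees) (angle between any of reagent_center, dropper_center's own z axis and vertical above 0.8 rad).
It fails at once if the glass dish or the timer is moved by more than 20 mm (distance of any of petri, timer from where it was at the start of the episode above 0.02 m).
It also fails if it takes over 115 s, if anything falls off the work surface, if the arm or the gripper's body presses on something with over 40 N, if the wrist force passes 120 N, or if a joint passes its speed limit or range.

## Working session

There is one attempt and no reset: what is moved stays moved. The work goes in short steps, each a Python script; the robot and the scene stay as the last script left them, time stands still between calls to the robot, and variables do not carry over. Pictures are saved under pics/ and viewed, about 12 in all and at most 16, crops included, and the job is handed in when it is done.

```bash
mkdir -p pics
python3 - <<'E'
from station import r
import cv2,numpy as np
for n in("scene","top"):
    s=r.snapshot(n); cv2.imwrite(f"pics/{n}0.png",s["frame"][:,:,::-1]); np.savez(f"{n}0.npz",**s)
    R=np.array(s["R"]);print(n,s["fx"],s["fy"],s["cx"],s["cy"],R.round(3).tolist(),(-R.T@s["t"]).round(3))
print(r.sense())
E
```

```text
scene 453.15309377926263 453.15309377926263 322.7401041247098 240.06802087026762 [[0.769, -0.639, -0.017], [-0.308, -0.348, -0.885], [0.56, 0.686, -0.464]] [-0.114 -0.725  0.593]
top 564.2768189664891 564.2768189664891 321.4792355255876 235.40252047797807 [[-0.027, -1.0, -0.014], [-0.993, 0.028, -0.113], [0.114, 0.01, -0.993]] [0.383 0.027 1.336]
{'clock': 0.1, 'joints': array([ 6.53913027e+01,  5.25921348e+00,  7.05723924e+01, -2.28658785e-03,
        1.04267058e+02, -3.24907218e+00]), 'joint_vel': array([-0.01024084, -0.01104836, -0.26107686, -0.0990205 ,  0.04161194,
       -0.03955773]), 'joint_torque': array([ 2.21390423e-03, -4.47853446e+01, -4.07572460e+01,  7.00299558e-02,
        2.84033257e-02, -1.28664042e-04]), 'tcp_pos': array([0.21856809, 0.55883574, 0.40364081]), 'orientation': array([-1.79901369e+02, -3.37849093e-03,  1.58639810e+02]), 'contact_force': array([-0.04457842, -0.16927601,  0.30322156]), 'torque': array([-0.0376241 , -0.01876569,  0.01501459]), 'opening': 0.08812135019654523}
```

View pics/top0.png

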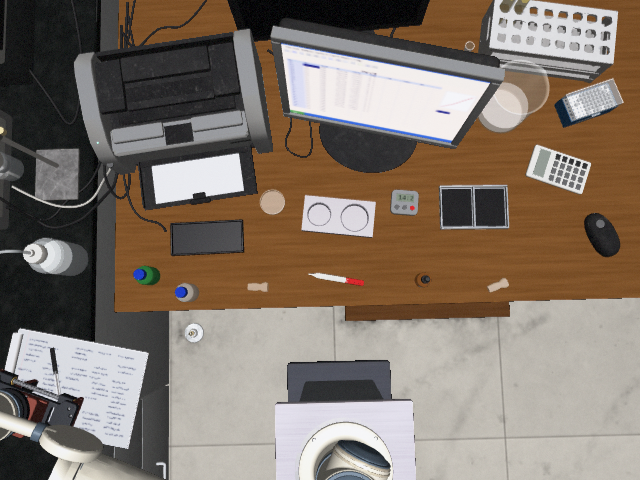

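View pics/scene0.png

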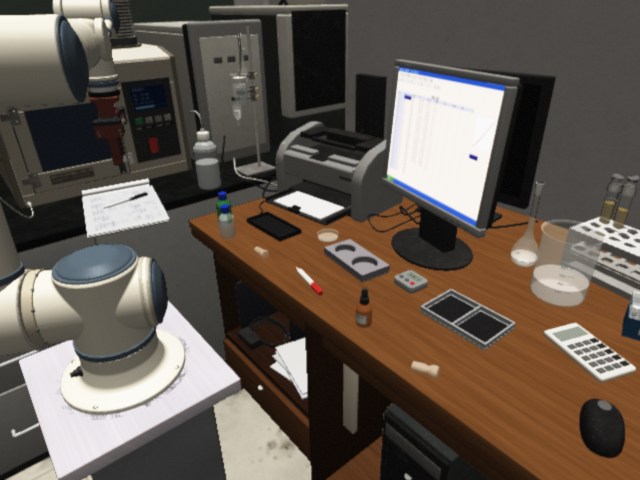

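The top view shows the following, in pixels:

- **Fixtures:** pen tray (207,237), bottle stand (339,215) with its larger well on the right, stopper tray (474,207).
- **Leave alone:** dish (272,201), timer (405,202), green look-alike (147,275).
- **To move:** white bottle (186,292), stoppers (257,287) and (498,285), marker (336,279), dropper (424,280).

Next I'll measure these from contours.

```bash
cat > vis.py <<'E'
import cv2,numpy as np
def ray(s,uv,z):
    R=np.array(s["R"]);t=np.array(s["t"]).ravel();c=-R.T@t
    d=R.T@np.array([(uv[0]-s["cx"])/s["fx"],(uv[1]-s["cy"])/s["fy"],1.])
    return c+d*(z-c[2])/d[2]
def proj(s,X):
    p=np.array(s["R"])@X+np.array(s["t"]).ravel();return np.array([s["fx"]*p[0]/p[2]+s["cx"],s["fy"]*p[1]/p[2]+s["cy"]])
def blobs(s,x0=118,x1=522,y0=182,y1=302,amin=40):
    f=s["frame"][y0:y1,x0:x1]; hsv=cv2.cvtColor(f,cv2.COLOR_RGB2HSV)
    wood=cv2.inRange(hsv,(3,120,60),(20,255,190))
    m=cv2.morphologyEx(255-wood,cv2.MORPH_OPEN,np.ones((2,2)))
    cs,_=cv2.findContours(m,cv2.RETR_EXTERNAL,cv2.CHAIN_APPROX_NONE)
    return m,[c+np.array([x0,y0]) for c in cs if cv2.contourArea(c)>amin]
def rect(s,c,z):
    P=np.array([ray(s,p,z)[:2] for p in c[:,0]+0.0],np.float32)
    (x,y),(w,h),a=cv2.minAreaRect(P*1000)
    if w>h: a+=90   # angle: direction of long side = a+90 deg
    return x,y,min(w,h),max(w,h),(a+90)%180
E
python3 - <<'E'
from vis import *
s=dict(np.load("top0.npz"))
m,cs=blobs(s)
im=cv2.resize(s["frame"][182:302,118:522,::-1],None,fx=4,fy=4,interpolation=cv2.INTER_CUBIC)
for c in cs:
    u=c[:,0].mean(0); print(u.round(0),*[("z%.3f "%z)+str(np.round(rect(s,c,z),1)) for z in(0.012,)])
    cv2.polylines(im,[((c-[118,182])*4+2).astype(np.int32)],True,(0,255,0),1)
cv2.imwrite("pics/cropL.png",im[:,:800]);cv2.imwrite("pics/cropR.png",im[:,800:])
E
```

```text
[187. 293.] z0.012 [409.  358.1  39.6  54.4  88.5]
[259. 288.] z0.012 [416.1 192.5  21.   47.   88.4]
[499. 286.] z0.012 [ 405.2 -367.6   22.5   50.4  105.4]
[426. 280.] z0.012 [ 422.8 -200.5   14.    18.7   88.4]
[337. 279.] z0.012 [431.    8.2  14.6 131.1  79. ]
[148. 276.] z0.012 [450.2 453.6  42.3  62.   88.4]
[208. 238.] z0.012 [535.5 310.3  78.9 173.2  91.3]
[339. 217.] z0.012 [578.   -2.4  87.9 170.9  82.7]
[405. 203.] z0.012 [ 606.3 -159.7   60.6   65.6   83.8]
[273. 203.] z0.012 [616.7 153.9  57.3  60.4 178.9]
[474. 208.] z0.012 [ 590.9 -323.1  107.8  163.3   88.4]
[197. 192.] z0.012 [637.6 330.2  67.9 281.6  88.3]
[138. 207.] z0.012 [604.8 471.8  48.7 159.9  36.1]
```

View pics/cropL.png

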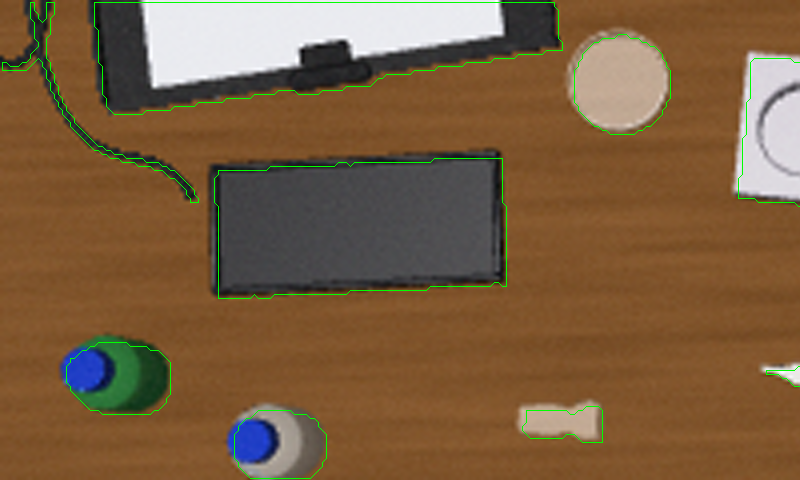

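View pics/cropR.png

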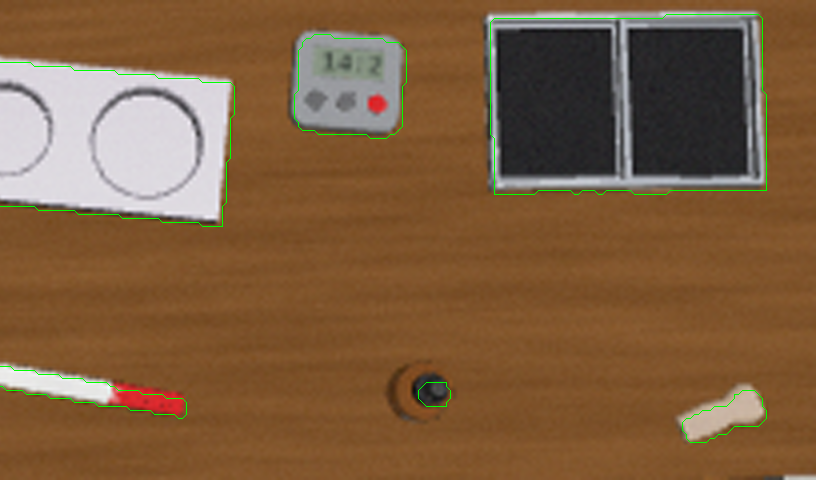

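The contours match the sizes given, but sit about 0.5–1 px to the right and low because of the 2x2 opening. I'll drop the opening, take the bottles from their cap tops, check the nearby obstacles (monitor, printer tray), and cross-check the bottles in the scene view.

```bash
cat >> vis.py <<'E'
def blobs(s,x0=118,x1=522,y0=182,y1=302,amin=40):
    f=s["frame"][y0:y1,x0:x1]; hsv=cv2.cvtColor(f,cv2.COLOR_RGB2HSV)
    m=255-cv2.inRange(hsv,(3,120,60),(20,255,190))
    cs,_=cv2.findContours(m,cv2.RETR_EXTERNAL,cv2.CHAIN_APPROX_NONE)
    return m,[c+np.array([x0,y0]) for c in cs if cv2.contourArea(c)>amin]
def cen(s,box,lo,hi):
    x0,x1,y0,y1=box
    m=cv2.inRange(cv2.cvtColor(s["frame"][y0:y1,x0:x1],cv2.COLOR_RGB2HSV),lo,hi)
    n,_,st,c=cv2.connectedComponentsWithStats(m); i=1+st[1:,4].argmax(); return c[i]+[x0,y0],st[i,4]
def tri(a,ua,b,ub):
    A,y=[],[]
    for s,u in((a,ua),(b,ub)):
        p=ray(s,u,0);c=-np.array(s["R"]).T@np.array(s["t"]).ravel();d=(p-c)/np.linalg.norm(p-c);M=np.eye(3)-np.outer(d,d);A.append(M);y.append(M@c)
    return np.linalg.lstsq(np.vstack(A),np.hstack(y),rcond=None)[0]
E
python3 - <<'E'
from vis import *
s=dict(np.load("top0.npz"));g=dict(np.load("scene0.npz"))
H={187:.0,259:.0115,499:.0115,337:.007,208:.014,339:.022,474:.016,405:.02,273:.014}
for c in blobs(s)[1]:
    u=c[:,0].mean(0); k=[h for h in H if abs(h-u[0])<5]
    if k and k[0]!=187: print(u.round(0),np.round(rect(s,c,H[k[0]]),1))
w,n=cen(s,(165,210,280,302),(105,150,60),(130,255,255)); print("white cap",w,n,ray(s,w,.095).round(4))
d,n=cen(s,(415,435,270,290),(0,0,0),(179,255,75)); print("bulb dark",d,n,ray(s,d,.083).round(4))
w2,n=cen(g,(215,240,190,214),(105,150,60),(130,255,255)); print(w2,n)
print("scene proj white cap",proj(g,ray(s,w,.092)),"dropper top",proj(g,ray(s,d,.085)))
print("monitor corner",tri(s,(463,147),g,(503,213)),"left",tri(s,(278,115),g,(388,187)))
print("printer tray",tri(s,(258,194),g,(326,222)))
E
```

```text
[258. 287.] [418.5 193.7  21.   49.3  88.4]
[498. 285.] [ 407.5 -365.6   22.5   50.4  105.6]
[336. 278.] [433.6  10.4  14.7 131.6  79. ]
[207. 237.] [537.8 312.2  78.8 173.   91.3]
[338. 216.] [ 5.815e+02 -2.000e-01  8.890e+01  1.716e+02  8.280e+01]
[404. 202.] [ 607.4 -156.3   60.2   65.3   83.8]
[272. 202.] [618.8 156.1  57.2  60.3 178.9]
[473. 207.] [ 592.7 -320.2  107.6  163.6   88.4]
white cap [180.64423077 291.67307692] 104 [0.4095 0.3524 0.095 ]
bulb dark [424.89090909 278.87272727] 55 [ 0.4232 -0.186   0.083 ]
[224.43283582 208.10447761] 67
scene proj white cap [223.10192614 206.80606389] dropper top [361.13135909 288.29260136]
monitor corner [ 0.70572805 -0.28024749  0.19067827] left [0.80791418 0.12047569 0.11187703]
printer tray [0.63739066 0.18459148 0.03231913]
```

The measurements hold up. Sizes fit within 2–4 mm, and the white cap reprojects into the scene view within 2 px. The monitor corner is at (0.71, -0.28, 0.19) and the printer tray is 3 cm high, so both are clear of the gripper. Starting with the white bottle.

```bash
cat > arm.py <<'E'
from station import r
import numpy as np
G=.163
def ori(p,jaw):
    q1=np.degrees(np.arctan2(p[1],p[0])); y=jaw-90
    while y-(q1+90)>90: y-=180
    while y-(q1+90)<-90: y+=180
    return [180,0,y]
def go(p,z,jaw): r.reach([p[0],p[1],z+G],ori(p,jaw))
def line(p,z,v=.15): r.servo_line([p[0],p[1],z+G],speed=v)
def pick(p,z,jaw,N,zh=.2):
    go(p,zh,jaw); line(p,z,.12); r.grab(N); s=r.sense(); print("grip",round(s["opening"]*1e3,1))
    line(p,zh,.2); s=r.sense(); print("lifted",round(s["opening"]*1e3,1),s["contact_force"].round(1))
def place(p,z,jaw,zh=.2):
    go(p,zh,jaw); line(p,z+.02,.2); line(p,z,.05); print("F",r.sense()["contact_force"].round(1)); r.let_go(); line(p,zh,.2); print("clock",r.sense()["clock"].round(1))
E
python3 - <<'E'
from arm import *
pick((.4095,.3524),.055,0,15); place((.578,-.038),.060,-7)
E
```

```text
grip 42.6
lifted 42.8 [ 0.4 -0.1 -1.1]
F [-0.5 -0.2 -0.2]Traceback (most recent call last):
  File "<stdin>", line 2, in <module>
  File "arm.py", line 15, in place
    go(p,zh,jaw); line(p,z+.02,.2); line(p,z,.05); print("F",r.sense()["contact_force"].round(1)); r.let_go(); line(p,zh,.2); print("clock",r.sense()["clock"].round(1))
                                                                                                                                            ^^^^^^^^^^^^^^^^^^^^^^^^
AttributeError: 'float' object has no attribute 'round'
```

```bash
sed -i 's/r.sense()\["clock"\].round(1)/r.sense()["clock"]/' arm.py
python3 - <<'E'
from arm import *
print(r.sense()["clock"])
pick((.4336,.0104),.023,169,8,.12); place((.539,.312),.036,1.3,.12)
import cv2
s=r.snapshot("top"); cv2.imwrite("pics/t1.png",cv2.resize(s["frame"][160:310,120:420,::-1],None,fx=2.6,fy=2.6,interpolation=cv2.INTER_CUBIC))
E
```

```text
8.75
grip 13.6
lifted 13.7 [ 0.7 -0.2 -0.6]
F [-0.9 -0.5  0.4]
clock 16.2
```

View pics/t1.png

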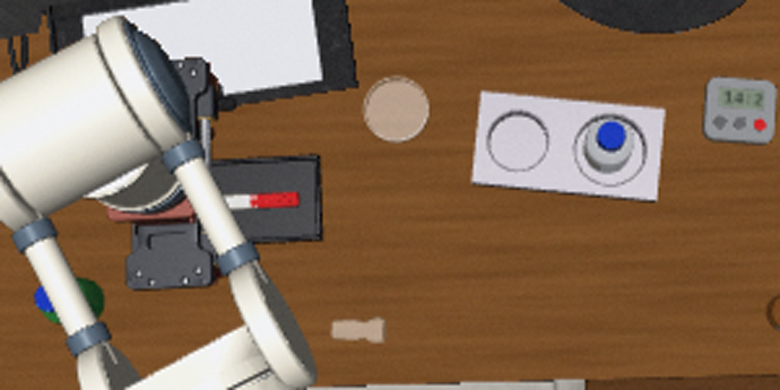

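The white bottle stands in the large well (cap at 611,135) and the marker lies in the pen tray (red end at 298,199). Now the stoppers and the dropper.

Run:
```python
from arm import *
import cv2
pick((.4185,.1937),.024,178.4,8,.15); place((.583,-.281),.038,-1.6,.15)
pick((.4075,-.3656),.024,15.5,8,.12); place((.581,-.359),.038,-1.6,.12)
pick((.423,-.188),.045,0,12); place((.5885,.0455),.050,-7)
r.reach([.35,.3,.4],[180,0,130])
for n in("top","scene"):
    s=r.snapshot(n); np.savez(n+"2.npz",**s)
    f=s["frame"][170:310,130:520] if n=="top" else s["frame"][190:400,200:540]
    cv2.imwrite(f"pics/{n}2.png",cv2.resize(f[:,:,::-1],None,fx=2,fy=2,interpolation=cv2.INTER_CUBIC))
```

```text
grip 22.9
lifted 22.9 [-0.4 -0.1 -1.1]
F [ 0.2 -0.4 -0.3]
clock 24.75
grip 23.0
lifted 22.9 [ 0.7 -1.  -1.6]
F [-0.2 -0.8 -0.7]
clock 31.5333
grip 32.9
lifted 32.7 [-0.2 -0.6 -0.5]
F [ 0.4 -0.1 -0.2]
clock 40.0667
```

View pics/top2.png

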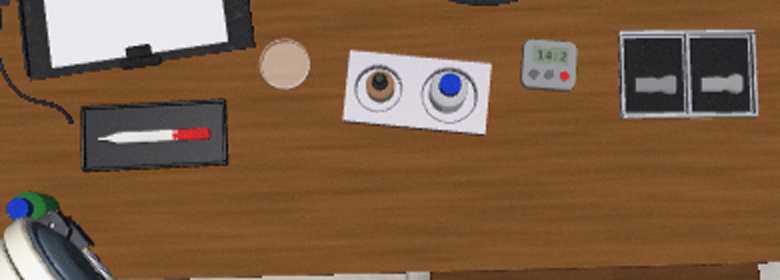

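View pics/scene2.png

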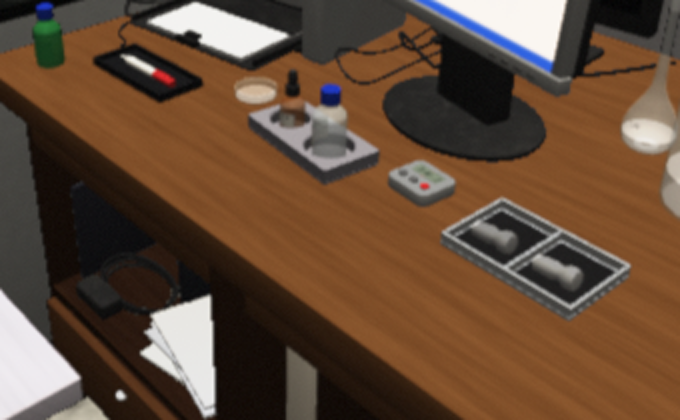

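Everything is seated, and the dish and timer look unmoved. I'll run one numeric check and then hand in.

Run:
```python
from vis import *
s=dict(np.load("top2.npz")); a=np.radians(-7.2)
def loc(p,c,a): d=np.array(p[:2])-c; return np.round([d@[np.cos(a),np.sin(a)],d@[-np.sin(a),np.cos(a)]],4)
w,n=cen(s,(335,375,200,230),(105,150,60),(130,255,255)); print("cap",n,loc(ray(s,w,.099),[.583,0],a))
d,n=cen(s,(310,330,202,216),(0,0,0),(179,255,75)); print("bulb",n,loc(ray(s,d,.085),[.583,0],a))
for i,b in((0,(446,470,190,225)),(1,(476,502,190,225))):
    u,n=cen(s,b,(0,0,85),(179,60,150)); print("stopper",n,loc(ray(s,u,.0155),[.594,-.32],np.radians(-1.6)))
m=np.array([(178.5,239),(235,236.5)]).mean(0); print("marker",loc(ray(s,m,.011),[.539,.312],np.radians(1.3)))
for c in blobs(s)[1]:
    u=c[:,0].mean(0)
    for x,h in((404,.02),(272,.014)):
        if abs(u[0]-x)<5: print(u.round(0),np.round(rect(s,c,h),1))
from station import r
r.hand_in()
```

```text
cap 87 [-0.0031 -0.0357]
bulb 51 [-0.0059  0.0425]
stopper 152 [-0.0146  0.0366]
stopper 40 [-0.0199 -0.0426]
marker [-0.0021  0.0006]
[404. 202.] [ 607.4 -156.5   60.2   65.2   83.8]
[272. 202.] [618.8 156.1  57.2  60.3 178.9]
the job is handed in; nothing more can be done
```

The desk is tidied and the job was handed in at about 41 s on the robot's clock, well inside the 115 s limit. I picked and placed all five items in one pass with no regrasps. `hand_in` gives no verdict, so these are my own last checks.

| Item | Position in its holder's frame (x, y) | Allowed |
|---|---|---|
| White bottle, large well | (-3, -36) mm | ±13 mm, -51 to -25 mm |
| Dropper bottle, small well | (-6, 42) mm | ±13 mm, 33 to 59 mm |
| Stopper, first bay | (-15, 37) mm | ±40 mm, 12 to 68 mm |
| Stopper, second bay | (-20, -43) mm | ±40 mm, -68 to -12 mm |
| Marker, pen tray | (-2, 1) mm | ±30 mm, ±18 mm |

- **Upright and flat:** in both final pictures the bottles stand upright and the stoppers and marker lie flat. I judged tilt and height by eye and did not measure them.
- **Dish and timer:** measured within 0.2 mm of where they started.
- **Robot:** it was clear of everything with the gripper open at hand-in. External force readings stayed under 2 N at every point I checked.
- **Weaker readings:** the second stopper's colour mask caught only part of it (40 pixels against 152), so its position is rough, though well inside its bay. The dropper's mask mixed bulb and collar, so its position is also rough.

No check failed.

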